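# Drop the raised deck-rest post to its lower hole

### The job

Two telescopic deck-rest posts stand on the garage shelf, and one of them is still locked up at its upper hole. Press the red sprung button on top of the taller post and push its tube straight down until it is fully home at the lower hole, level with the other post, then let go so that the button springs back out and the post is locked. Leave the shorter post alone and do not knock or shift the white push-top dispenser jar.

Things in the scene. Friction and masses are not known exactly. Their poses are not given: they have to be found in the camera images.
- high_top (a point): Centre of the top face of the red button of the taller post, the one to lower. Upright, bolted down: round base 84 mm across, blue square sleeve 36 mm wide, 120 mm high, aluminium tube 28 mm, black cap 52 mm across; flat red button 30 mm across, 10 mm proud of the cap. This point is 204 mm above the shelf at the start, 154 mm once locked at the lower hole (146 mm with the button held in).
- high_tube (a joint): Drop of the taller post's inner tube, m: 0 at the upper hole (start), 0.050 at the lower hole, where it meets a firm end stop. It has only 2 mm of play while its brass pin is in a hole. Freed, it slides down under a push of about 7 to 10 N and stays where it is left.
- high_button (a joint): Travel of the taller post's red button, m: 0 out, 0.008 fully in (2.5 N to start, 6 N fully in). Beyond 0.005 the pin is drawn clear of the hole, and the same vertical push takes the tube down. Let go between the holes, the button stays about 0.005 in and the tube stays; let go within 2 mm of the lower hole, the pin snaps in and the button comes out to 0.
- low_top (a point): Centre of the top face of the red button on the shorter post, which looks the same but is already locked at its lower hole: this point is 154 mm above the shelf. Not to be touched.
- jar: White push-top dispenser jar, loose, 66 mm across and 112 mm high with a 42 mm round white push plate on a thin neck; origin at the centre of its underside, z up. A bystander.

How it is judged:
By the outcome, as a careful person would: the job done as asked, in the order asked, and still so for the second after the job is handed in, with the robot touching nothing.
It also fails if it takes over 26 s, if anything falls off the work surface, if the arm or the gripper's body presses on something with over 40 N, if the wrist force passes 120 N, or if a joint passes its speed limit or range.

### The arm

A 6-joint arm with a two-finger parallel gripper is mounted at the origin on the work surface. World frame = base frame: x ahead of the robot, y to its left, z up, the work surface at z = 0. Lengths are in mm, angles in degrees, forces in N, time in s.
With the tool pointing down it reaches from about 150 to 775 mm from the base axis. Payload 6.1 kg.
Tool frame: the origin (TCP) lies at the very end of the fingers, on their centre line; the grasp point (between the pads) lies behind it (r.hold_point_z is the z of the grasp point in the tool frame, in mm); z points along the fingers, y is the direction in which the jaws open and shut (so a half turn about z gives the same grasp; the last joint's range is limited). The gripper opens to 85 mm and grips with 20 to 120 N. Pads are 22 mm wide; open, the fingers measure 114 mm over their backs; the gripper's body (76 mm by 85 mm) begins 54 mm behind the grasp point. The pads swing forward as they close: fully open they stand 13 mm farther back than shut.
Start: joints at [77.292, 7.208, -2.269, 80.523, 0, 90], TCP at [115.487, 512.124, 231.295] pointing down, gripper open.
Joint ranges: [-155.77, 155.77], [-54.66, 111.73], [-72.52, 77.12], [-102.08, 115.82], [-83.92, 84.16], [-180, 180]. Speed limits (degrees/s): [136.94, 136.94, 172.46, 180, 180, 180].

### API

Orientations are given as [roll, pitch, yaw] about the fixed x, y, z axes, in that order (R = Rz(yaw) Ry(pitch) Rx(roll)).
In Python, from bench import sensors, imaging, order, r gives the robot as it stands.
- The arm moves only by the shell command python3 -m inch 'ROWS' [FORCE]. ROWS is JSON, a list that holds one entry, the list of rows, each a list of 7 numbers: the closure, from 0 (fully open) to 1 (shut), then the shift along the tool's x, y, z in mm, then the turn, a rotation vector about the tool's x, y, z in rad. In form: [[[hand, x, y, z, wx, wy, wz], ...]]. A call has exactly 5 rows; each row is the pose to reach, as a shift and turn from the pose measured when the call began, along the tool's axes at that moment; what a row does not reach only later rows make up. A row lasts 1/10 s, in which the tool goes at most 50 mm and 8.59 degrees, less where a joint would pass 70% of its speed; a pose out of reach is approached as far as the arm can. A call with a gripper value outside its range is refused whole. The fingers move at their own pace and stop on an object; FORCE is the grip in N (left out, the last holds). Time passes only in rows, so rows that repeat a pose let the fingers close, or fill a call up. It gives the time, the measured TCP pose, the force and the opening at its end, in the units of the state.
- sensors.get_obs(): the state, without advancing time (a new reading comes with each control period).
- imaging.get_image(name): name is "scene" or "top"; returns the picture (420x560x3 uint8, red, green, blue); there is no depth.
- imaging.camera_info(name): a dict with "fx", "fy", "cx", "cy" (pixels), "R" (3x3) and "t" (3): a world point X has camera coordinates R X + t. Camera axes: x right, y down, z forward; pixel columns grow to the right and rows downward; lengths in mm; the calibration is good to about 2 mm. A picture is of the moment at which its call begins. camera_info takes no time and is no camera call.
- order.close_job(): hands the job in, once; it reports no verdict.
The state is a dict: "time_s": time; "qpos": joint angles; "joint_velocities": joint speeds; "effort": joint torques, N m; "tool_pos": TCP position; "eef_rot": TCP orientation; "force": force on the tool from outside, world axes, zero at the start; "moment": the same for the moment, N m; "grip_width": opening from 0.0 (shut) to 1.0 (fully open).
Only numpy, scipy, OpenCV 4.12 (cv2) and the standard library are available. Lean on these libraries where they do the work, as an engineer would, in place of code of your own. Each camera call takes 0.05 s, during which the arm holds its last target. There are 200 camera calls.

## Working session

There is one attempt and no reset: what is moved stays moved. The work goes in short steps, Python scripts to look and compute and a shell command to move; the robot and the scene stay as the last step left them, time stands still between calls to the robot, and variables do not carry over. Pictures are saved under pics/ and viewed, about 8 in all and at most 12, crops included, and the job is handed in when it is done.

```bash
mkdir -p pics; python3 - <<'E'
from bench import sensors, imaging, r
import cv2,numpy as np
print(sensors.get_obs(), r.hold_point_z)
for n in("scene","top"):
    im=imaging.get_image(n); cv2.imwrite(f"pics/{n}0.png",im[:,:,::-1]); print(imaging.camera_info(n))
    h=cv2.cvtColor(im,cv2.COLOR_RGB2HSV)
    m=(((h[...,0]<8)|(h[...,0]>172))&(h[...,1]>140)&(h[...,2]>70)).astype('uint8')
    k,l,s,c=cv2.connectedComponentsWithStats(m)
    for i in range(1,k):
        if s[i,4]>15: print(n,s[i],c[i])
E
```

```text
{'time_s': 0.0, 'qpos': array([ 7.72942234e+01,  7.24260988e+00, -2.32873502e+00,  8.05234546e+01,
       -2.01009818e-03,  8.99986170e+01]), 'joint_velocities': array([ 0.11239989,  0.10385998, -0.03978128,  0.04930597,  0.04650981,
        0.05167472]), 'effort': array([-2.08552651e-04, -4.35918152e+01,  3.52921057e+01,  1.73398317e-02,
        8.78790502e-05,  4.41965867e-06]), 'tool_pos': array([115.38832355, 511.73064797, 230.49758834]), 'eef_rot': array([-1.79905200e+02,  2.00780712e-03,  1.67295610e+02]), 'force': array([-0.72842247, -0.45439587,  0.2599879 ]), 'moment': array([ 0.08600558, -0.04309269,  0.00113021]), 'grip_width': 0.9975552088528331} -18.700000000000003
{'fx': 469.08870836156126, 'fy': 469.08870836156126, 'cx': 275.20335903844557, 'cy': 204.5723326837347, 'R': array([[-0.18705445,  0.98230252,  0.00961241],
       [ 0.72207171,  0.14412145, -0.67663982],
       [-0.66605035, -0.11962764, -0.73625142]]), 't': array([ 118.42817975, -298.64445772, 1235.26701326])}
scene [191 144  18  15 223] [199.5470852  151.05381166]
scene [397 156  21  17 282] [406.56737589 164.21276596]
{'fx': 398.96465581155525, 'fy': 398.96465581155525, 'cx': 282.52192933295333, 'cy': 212.466521053308, 'R': array([[-0.02228096, -0.99974591, -0.00341805],
       [-0.99396658,  0.02251917, -0.10734679],
       [ 0.10739648,  0.00100564, -0.99421576]]), 't': array([ 15.97227785, 588.19588587, 936.30836539])}
top [185 256  16  15 197] [192.34517766 263.02030457]
top [361 261  15  15 176] [367.89204545 268.21022727]
```

```bash
python3 -c "
import cv2,numpy as np
cv2.imwrite('pics/both0.png',cv2.resize(np.vstack([cv2.imread('pics/scene0.png'),cv2.imread('pics/top0.png')]),None,fx=.71,fy=.71))"
```

```text
(no output)
```

View pics/both0.png

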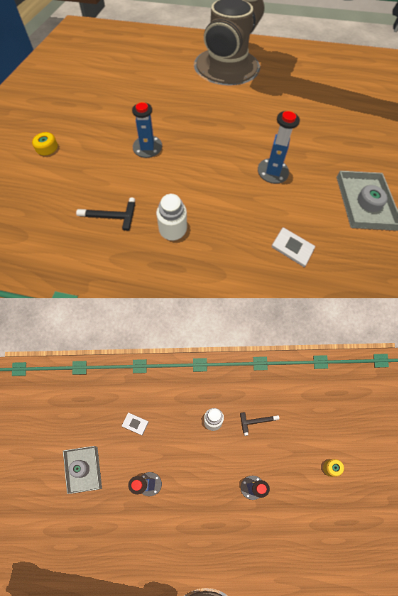

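The taller post shows in scene at (406,164) and top at (192,263), and the shorter at (200,151) and (368,268). The jar is at about (242,305) in scene. Next I triangulate.

```bash
cat > h.py <<'E'
import numpy as np
from bench import imaging
def ray(n,uv):
    c=imaging.camera_info(n);R=np.array(c["R"]);t=np.array(c["t"])
    d=R.T@np.array([(uv[0]-c["cx"])/c["fx"],(uv[1]-c["cy"])/c["fy"],1]);return -R.T@t,d/np.linalg.norm(d)
def plane(n,uv,z):
    o,d=ray(n,uv);return o+d*(z-o[2])/d[2]
def tri(a,b):
    (o,d),(p,e)=ray("scene",a),ray("top",b)
    s=np.linalg.lstsq(np.c_[d,-e],p-o,rcond=None)[0];x,y=o+s[0]*d,p+s[1]*e
    return (x+y)/2,np.linalg.norm(x-y)
E
python3 - <<'E'
from h import *
np.set_printoptions(precision=1,suppress=True)
for z,s,t in((204,(406.57,164.2),(192.3,263.0)),(154,(199.5,151.05),(367.9,268.2))):
    print(tri(s,t),plane("scene",s,z),plane("top",t,z))
print("jar",plane("scene",(242,278),112),plane("top",(300,170),112))
from bench import sensors
from scipy.spatial.transform import Rotation as Ro
o=sensors.get_obs();print(Ro.from_euler('xyz',o['eef_rot'],degrees=True).as_matrix())
E
```

```text
(array([473.8, 182.7, 198.8]), np.float64(1.3606157368596707)) [480.  180.9 204. ] [473.9 182.2 204. ]
(array([ 454.2, -174. ,  148.5]), np.float64(0.3660531406360475)) [ 460.1 -171.8  154. ] [ 454.3 -172.7  154. ]
jar [680. -43. 112.] [674.9 -38.8 112. ]
[[-1.   0.2 -0. ]
 [ 0.2  1.  -0. ]
 [ 0.  -0.  -1. ]]
```

```bash
python3 -m inch '[[[1,-40,-23,-10,0,0,0],[1,-80,-46,-10,0,0,0],[1,-120,-69,-10,0,0,0],[1,-160,-92,-10,0,0,0],[1,-200,-115,-10,0,0,0]]]' 40
python3 -m inch '[[[1,-40,-23,0,0,0,0],[1,-80,-46,0,0,0,0],[1,-120,-69,0,0,0,0],[1,-150,-86,0,0,0,0],[1,-150,-86,0,0,0,0]]]'
```

```text
time_s: 0.6
tool_pos: [286.0, 354.1, 240.5]
eef_rot: [-179.9, -0.0, 167.3]
force: [1.8, -0.5, -1.0]
grip_width: 0.142
time_s: 1.1
tool_pos: [415.8, 234.6, 240.0]
eef_rot: [-179.8, -0.0, 167.0]
force: [-0.4, 0.1, 1.2]
grip_width: 0.004
```

```bash
python3 -m inch '[[[1,-30,-17,0,0,0,0],[1,-55,-31,0,0,0,0],[1,-69,-39,0,0,0,0],[1,-69,-39,10,0,0,0],[1,-69,-39,15,0,0,0]]]'
python3 -m inch '[[[1,0,0,5,0,0,0],[1,0,0,5,0,0,0],[1,0,0,5,0,0,0],[1,0,0,5,0,0,0],[1,0,0,5,0,0,0]]]'
python3 - <<'E'
from bench import sensors, imaging
import cv2,numpy as np
a=imaging.get_image("scene")[:,:,::-1];b=imaging.get_image("top")[:,:,::-1]
print(sensors.get_obs()['tool_pos'],sensors.get_obs()['eef_rot'])
cv2.imwrite("pics/c1.png",np.hstack([cv2.resize(a[100:240,340:480],(400,400)),cv2.resize(b[200:320,130:250],(400,400))]))
E
```

```text
time_s: 1.6
tool_pos: [473.5, 181.4, 223.8]
eef_rot: [-179.8, -0.1, 167.0]
force: [0.0, -0.6, -0.7]
grip_width: -0.002
time_s: 2.1
tool_pos: [473.5, 181.7, 219.2]
eef_rot: [-179.8, -0.1, 167.0]
force: [-0.3, -0.2, 0.2]
grip_width: 0.0
[473.58150373 181.48616045 219.11544751] [-1.79821114e+02 -7.29121545e-02  1.67023412e+02]
```

View pics/c1.png

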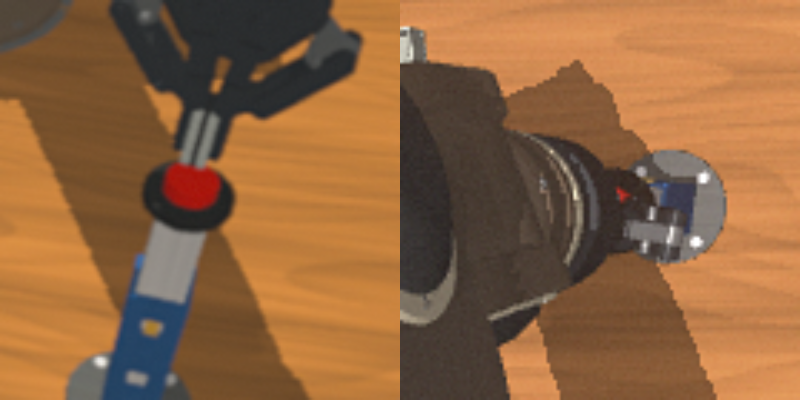

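The closed fingertips stand centred about 15 mm above the button (crop tip at (197,165), button at (191,185)). I'll press now.

```bash
python3 -m inch '[[[1,0,0,6,0,0,0],[1,0,0,12,0,0,0],[1,0,0,16,0,0,0],[1,0,0,20,0,0,0],[1,0,0,24,0,0,0]]]'
python3 -m inch '[[[1,0,0,4,0,0,0],[1,0,0,8,0,0,0],[1,0,0,12,0,0,0],[1,0,0,16,0,0,0],[1,0,0,20,0,0,0]]]'
```

```text
time_s: 2.7
tool_pos: [473.5, 181.4, 195.3]
eef_rot: [-179.8, -0.1, 167.0]
force: [-3.0, -1.3, 7.8]
grip_width: -0.002
time_s: 3.2
tool_pos: [473.5, 181.4, 176.0]
eef_rot: [-179.9, -0.0, 167.0]
force: [-2.5, -1.3, 8.3]
grip_width: 0.003
```

The tube is sliding at about 8 N. I'll continue to the end stop at 146 mm.

```bash
python3 -m inch '[[[1,0,0,5,0,0,0],[1,0,0,10,0,0,0],[1,0,0,15,0,0,0],[1,0,0,20,0,0,0],[1,0,0,24,0,0,0]]]'
python3 -m inch '[[[1,0,0,2,0,0,0],[1,0,0,4,0,0,0],[1,0,0,6,0,0,0],[1,0,0,7,0,0,0],[1,0,0,7,0,0,0]]]'
```

```text
time_s: 3.7
tool_pos: [473.5, 181.4, 152.6]
eef_rot: [-179.9, 0.0, 167.0]
force: [-2.8, -1.0, 6.9]
grip_width: -0.001
time_s: 4.2
tool_pos: [473.5, 181.4, 146.1]
eef_rot: [-179.9, 0.1, 167.0]
force: [-2.4, 0.5, 5.4]
grip_width: 0.003
```

```bash
python3 -m inch '[[[1,0,0,1,0,0,0],[1,0,0,2,0,0,0],[1,0,0,2,0,0,0],[1,0,0,3,0,0,0],[1,0,0,3,0,0,0]]]'
```

```text
time_s: 4.7
tool_pos: [473.6, 181.4, 145.8]
eef_rot: [180.0, 0.2, 167.0]
force: [-7.4, -3.2, 19.9]
grip_width: 0.002
```

The force rose to 20 N at 145.8 mm, so the tube is on the end stop. I'll release straight up.

```bash
python3 -m inch '[[[1,0,0,-3,0,0,0],[1,0,0,-6,0,0,0],[1,0,0,-9,0,0,0],[1,0,0,-12,0,0,0],[1,0,0,-20,0,0,0]]]'
python3 -m inch '[[[1,0,0,-20,0,0,0],[1,0,0,-50,0,0,0],[1,0,0,-80,0,0,0],[1,20,10,-95,0,0,0],[1,50,30,-95,0,0,0]]]'
python3 -m inch '[[[1,40,23,0,0,0,0],[1,80,46,0,0,0,0],[1,120,69,0,0,0,0],[1,160,92,0,0,0,0],[1,200,115,0,0,0,0]]]'
python3 -m inch '[[[1,10,5,0,0,0,0],[1,10,5,0,0,0,0],[1,10,5,0,0,0,0],[1,10,5,0,0,0,0],[1,10,5,0,0,0,0]]]'
python3 - <<'E'
from h import *
import cv2
np.set_printoptions(precision=1,suppress=True)
P={}
I=[]
for n in("scene","top"):
    im=imaging.get_image(n);I.append(im[:,:,::-1])
    h=cv2.cvtColor(im,cv2.COLOR_RGB2HSV)
    m=(((h[...,0]<8)|(h[...,0]>172))&(h[...,1]>140)&(h[...,2]>70)).astype('uint8')
    k,l,s,c=cv2.connectedComponentsWithStats(m)
    P[n]=sorted([tuple(c[i]) for i in range(1,k) if s[i,4]>60])
    print(n,[(s[i],c[i]) for i in range(1,k) if s[i,4]>15])
print("tall",tri(P["scene"][-1],P["top"][0]),"low",tri(P["scene"][0],P["top"][-1]))
o,p=I
cv2.imwrite("pics/c2.png",np.hstack([cv2.resize(o[120:280,340:500],(400,400)),cv2.resize(o[120:280,130:290],(400,400))]))
cv2.imwrite("pics/c3.png",np.vstack([o,p])[::2,::2].repeat(1,0))
E
```

```text
time_s: 5.2
tool_pos: [473.1, 181.3, 165.0]
eef_rot: [-180.0, 0.1, 167.0]
force: [-0.5, 0.2, -0.9]
grip_width: 0.001
time_s: 5.7
tool_pos: [432.3, 221.9, 262.5]
eef_rot: [179.9, 0.3, 166.8]
force: [-0.1, 0.4, -0.1]
grip_width: -0.003
time_s: 6.2
tool_pos: [262.3, 380.4, 262.0]
eef_rot: [179.9, 0.3, 166.8]
force: [0.4, -0.4, 0.5]
grip_width: -0.0
time_s: 6.7
tool_pos: [254.7, 386.8, 262.1]
eef_rot: [179.9, 0.3, 166.7]
force: [0.5, -0.1, 0.7]
grip_width: -0.0
scene [(array([191, 144,  18,  15, 224], dtype=int32), array([199.6, 151. ])), (array([391, 178,  20,  17, 269], dtype=int32), array([400.3, 186.2]))]
top [(array([190, 256,  16,  14, 174], dtype=int32), array([197.7, 262.5])), (array([361, 261,  15,  15, 174], dtype=int32), array([367.9, 268.2]))]
tall (array([473.9, 182.7, 149. ]), np.float64(1.2234628984320186)) low (array([ 454.1, -174. ,  148.5]), np.float64(0.25702338940485486))
```

View pics/c2.png

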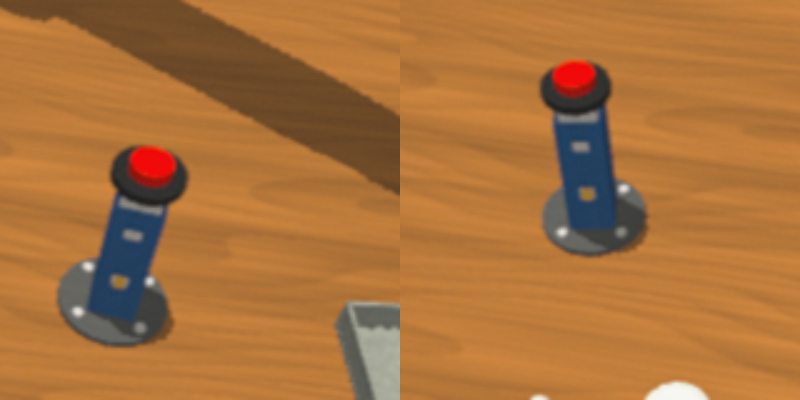

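View pics/c3.png

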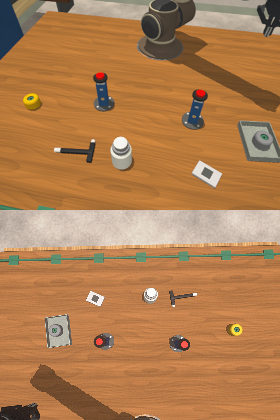

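The two posts look identical: both buttons are out, and the brass pin shows in the lower hole of each. Their heights match (149.0 and 148.5 mm, measured the same way). The jar hasn't moved and the arm is clear.

```bash
python3 -c "
from bench import order; print(order.close_job())"
```

```text
the job is handed in; nothing more can be done
None
```

The taller post is now locked at its lower hole, level with the other post, and the job is handed in at about 7 s of the 26 s allowed.

- **What I did:** I put the closed fingertips on the red button and pushed straight down. The tube slid at about 8 N until it met the end stop, where the force rose to about 20 N with the tool tip at 145.8 mm. I then lifted straight up and moved the arm clear.
- **Last checks:** The button is back out, and the brass pin shows in the lower hole, as on the shorter post. The two button tops measured 149.0 mm and 148.5 mm. Both read about 5 mm under the stated 154 mm, probably because the colour mask also picks up the side of the button; before the push, the taller post read 198.8 mm against its stated 204 mm.
- **Left alone:** The shorter post's button is at the same pixels as at the start. The jar looks unmoved in both views, though I judged that by eye and did not measure it again.

No check failed.

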